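# Knock a ball bearing out of its housing on the knock-out post

### The arm

A 7-joint arm with a two-finger parallel gripper is mounted at the origin on the work surface; the furniture and walls round the work are solid. World frame = base frame: x ahead of the robot, y to its left, z up, the work surface at z = 0. Lengths are in m, angles in rad, forces in N, time in s.
With the tool pointing down it reaches from about 0.425 to 0.825 m from the base axis. Payload 3.6 kg.
Tool frame: the origin (TCP) lies midway between the tips of the shut fingers; the grasp point (between the pads) lies 19 mm behind it (arm.grip_point_offset is the distance from the TCP to the grasp point, in m); z points along the fingers, x is the direction in which the jaws open and shut, and the axes are right-handed (so a half turn about z gives the same grasp; the last joint's range is limited). The gripper opens to 93 mm and grips with 3 to 60 N. Pads are 15 mm wide; open, the fingers measure 128 mm over their backs; the gripper's body (75 mm by 188 mm) begins 65 mm behind the grasp point.
Start: joints at [-1.365, 0.615, -0.013, 1.423, 0.008, 1.103, -0.04], TCP at [0.15, 0.632, 0.219] pointing down, gripper open.
Joint ranges: [-3.12, 3.12], [-0.3, 2.06], [-1.34, 1.32], [0.26, 2.42], [-1.36, 4.5], [0.01, 1.98], [-2.84, 2.84]. Speed limits (rad/s): [2.79, 2.79, 3.14, 3.14, 3.14, 3.14, 3.14].

### API

Orientations are given as a unit quaternion [x, y, z, w].
In Python, from rig import arm gives the robot as it stands.
- The arm moves only by the tool drive_tool, never from a script. Its argument "motion" is a list of rows, each an object of numbers: "ax", "ay", "az": the turn, a rotation vector about the tool's x, y, z in rad; "tx", "ty", "tz": the shift along the tool's x, y, z in m; "grip": the closure in counts, from 0 (fully open) to 255 (shut). In form: [{"ax": .., "ay": .., "az": .., "tx": .., "ty": .., "tz": .., "grip": ..}, ...]. A call has exactly 10 rows; each row is the pose to reach, as a shift and turn from the pose commanded when the call began, along the tool's axes at that moment; what a row does not reach only later rows make up. A row lasts 1/12 s, in which the tool goes at most 41.7 mm and 7.16 degrees, less where a joint would pass 70% of its speed; a pose out of reach is approached as far as the arm can. A call with a gripper value outside its range is refused whole. The fingers move at their own pace and stop on an object; the grip force is fixed at half the most. Time passes only in rows, so rows that repeat a pose let the fingers close, or fill a call up. It gives the time, the measured TCP pose, the force and the opening at its end, in the units of the state.
- arm.get_state(): the state, without advancing time (a new reading comes with each control period).
- arm.camera(name): name is "scene" or "top" or "wrist"; returns the picture (420x560x3 uint8, red, green, blue); there is no depth.
- arm.calibration(name): a dict with "camera_matrix" (3x3 intrinsics, pixels), "pose" (4x4, takes a point from camera to world coordinates). Camera axes: x right, y down, z forward; pixel columns grow to the right and rows downward; lengths in m; the calibration is good to about 2 mm. A picture is of the moment at which its call begins: read the wrist's pose just before it. calibration takes no time and is no camera call; for the wrist camera it gives the pose at the moment of the call.
- arm.job_done(): hands the job in, once; it reports no verdict.
The state is a dict: "time_s": time; "q": joint angles; "joint_vel": joint speeds; "joint_efforts": joint torques, N m; "tcp_pos": TCP position; "eef_rot": TCP orientation; "ft_force": force on the tool from outside, world axes, zero at the start; "moment": the same for the moment, N m; "width": finger opening in m.
Only numpy, scipy, OpenCV 4.12 (cv2) and the standard library are available. Lean on these libraries where they do the work, as an engineer would, in place of code of your own. Each camera call takes 0.05 s, during which the arm holds its last target.

### The job

One of the two aluminium bearing housings still has its ball bearing in it. Set that housing down over the upright post of the knock-out stand, keeping it the right way up, so that the post comes up through the hole in its underside, pokes the bearing up out of its recess and the housing sits flat on the stand's foot. Leave it there with the bearing lying clear on top of the post, and leave the empty housing where it is.

Things in the scene. Friction and masses are not known exactly. Their poses are not given: they have to be found in the camera images.
- housing_mid (a point): housing with the bearing: aluminium block 64 (x) x 58 (y) x 40 mm high, feet 16 long x 10 high on both x ends (96 over all), 0.35 kg, stands flat, turned up to 20 deg. Point: its centre, 20 above the underside; z up. Grasp across the flat 58 sides (y). Concentric in it: recess in the top 43.5 wide, 14 deep; below that an access hole 36 wide, straight out of the underside
- bearing_mid (a point): steel ball bearing, 42 mm outside, 12 mm bore, 13 mm thick, 0.08 kg, lying loose but closely in the recess, its top 1 mm below the housing's top face. Point: its centre, 12.5 mm above the housing's centre point while in the recess; z is its axis
- post_top (a point): knock-out stand, fixed to the bench: round dark steel foot 100 mm wide, 10 high, with an upright steel post in the middle, 26 wide, 43 high above the foot, nose tapering to 16 over the last 5. Point: centre of the post's top, 53 above the bench. With the housing flat on the foot (any turn about the vertical) the bearing's underside is 3 above the housing's top
- bare_housing_mid (a point): the other housing, same shape and size, empty: one sees through its recess and hole to the bench. Point: its centre, 20 mm above its underside. To be left alone
Things that resemble listed ones, but are neither listed nor needed, are in the scene too. Of the things shaped like the part that bears bearing_mid, the bare steel one is meant.

How it is judged:
By the outcome, as a careful person would: the job done as asked, in the order asked, and still so for the second after the job is handed in, with the robot touching nothing.
It also fails if it takes over 48 s, if anything falls off the work surface, if the arm or the gripper's body presses on something with over 40 N, if the wrist force passes 120 N, or if a joint passes its speed limit or range.

## Working session

There is one attempt and no reset: what is moved stays moved. The work goes in short steps, Python scripts to look and compute and a tool call to move; the robot and the scene stay as the last step left them, time stands still between calls to the robot, and variables do not carry over. Pictures are saved under pics/ and viewed, and the job is handed in when it is done.

Besides the shell and the picture viewer there is one more tool, called after ">>>" as a command line: name --argument value ..., lists and objects as JSON in quotes. drive_tool: Moves the arm, as the interface text tells. Its arguments: {"type":"object","properties":{"motion":{"type":"array"}},"required":["motion"]}

```bash
ls; mkdir -p pics; python3 - <<'E'
from rig import arm
import cv2
print(arm.get_state())
for n in ("scene","top","wrist"):
    c=arm.calibration(n); print(n,c["camera_matrix"],c["pose"])
    cv2.imwrite(f"pics/{n}0.png",arm.camera(n)[:,:,::-1])
E
```

```text
pics
{'time_s': 0.0, 'q': array([-1.36449274,  0.61590476, -0.01264483,  1.42487944,  0.00810617,
        1.10336452, -0.04035848]), 'joint_vel': array([ 0.00081373,  0.00252647, -0.00074171,  0.00287837, -0.00081752,
       -0.0005162 ,  0.0019495 ]), 'joint_efforts': array([-1.76259814e-04, -4.58942735e+01,  2.09014895e-01, -1.65745157e+01,
       -6.11458160e-02,  2.06881313e-02,  2.34037661e-04]), 'tcp_pos': array([0.14975733, 0.63171568, 0.21749691]), 'eef_rot': array([ 0.78440236,  0.62025105, -0.00097544,  0.00078647]), 'ft_force': array([-0.19139974, -0.76628464,  0.13418675]), 'moment': array([ 0.02587869, -0.02650947,  0.06837962]), 'width': 0.09303551109904924}
scene [[449.49481075   0.         276.44363928]
 [  0.         449.49481075 214.73997531]
 [  0.           0.           1.        ]] [[ 0.72766369 -0.49634957  0.47343706  0.02070825]
 [-0.68586569 -0.51674717  0.5124067  -0.56275251]
 [-0.00968558 -0.69757399 -0.71644729  0.73539211]
 [ 0.          0.          0.          1.        ]]
top [[522.16678913   0.         276.33633496]
 [  0.         522.16678913 204.2206206 ]
 [  0.           0.           1.        ]] [[-0.01865587 -0.99715628  0.0730158   0.40458165]
 [-0.99927262  0.01616645 -0.03453798 -0.05652068]
 [ 0.03325936 -0.07360703 -0.99673257  0.97823065]
 [ 0.          0.          0.          1.        ]]
wrist [[315.10813042   0.         281.94994603]
 [  0.         315.10813042 213.50344442]
 [  0.           0.           1.        ]] [[ 0.22997596  0.93032951  0.28565376  0.0708466 ]
 [ 0.97319087 -0.21886336 -0.07069911  0.65036949]
 [-0.00325433  0.29425472 -0.95572149  0.38392435]
 [ 0.          0.          0.          1.        ]]
```

View pics/scene0.png

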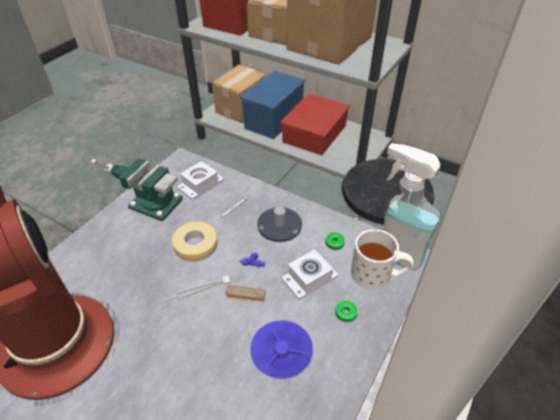

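View pics/top0.png

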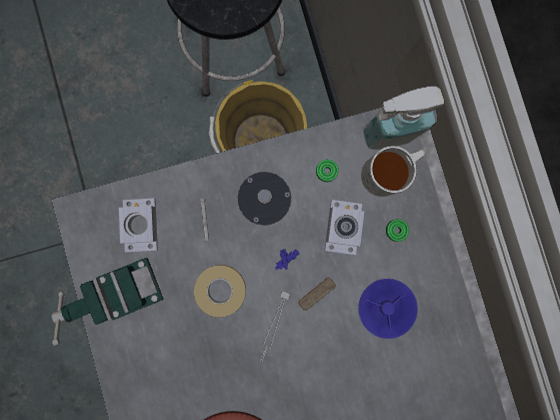

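View pics/wrist0.png

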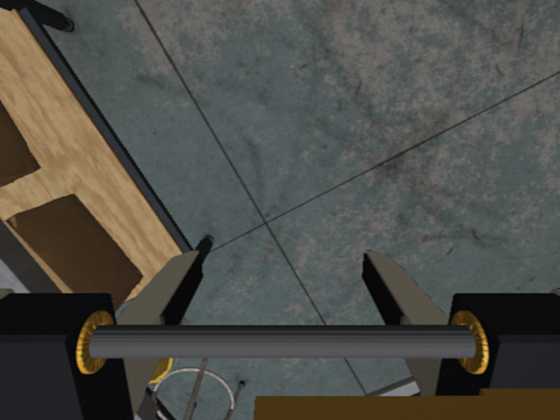

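```bash
python3 - <<'E'
import cv2,numpy as np
t=cv2.imread("pics/top0.png");s=cv2.imread("pics/scene0.png")
def c(im,x,y,w,h,f):return cv2.resize(im[y:y+h,x:x+w],None,fx=f,fy=f,interpolation=cv2.INTER_CUBIC)
cv2.imwrite("pics/crop1.png",np.hstack([c(t,310,190,80,75,5),c(t,225,160,80,75,5)]))
cv2.imwrite("pics/crop2.png",np.hstack([c(s,275,240,70,65,5.7),c(s,245,195,70,65,5.7)]))
cv2.imwrite("pics/crop3.png",c(t,105,190,65,65,6))
E
```

```text
(no output)
```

View pics/crop1.png

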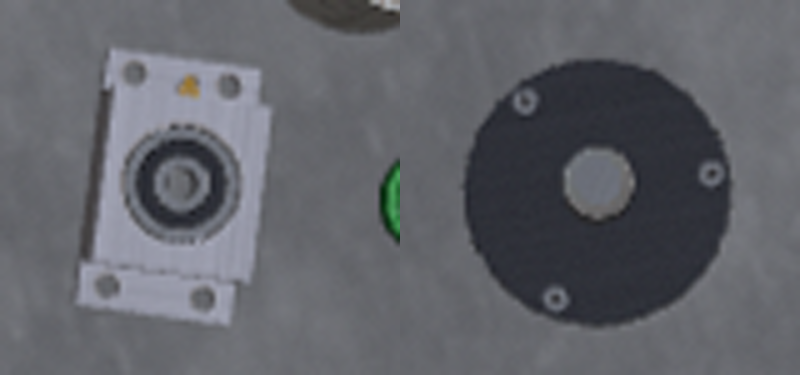

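View pics/crop2.png

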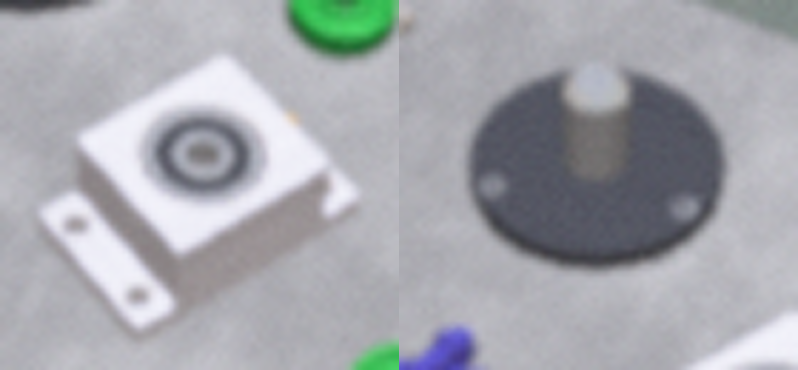

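View pics/crop3.png

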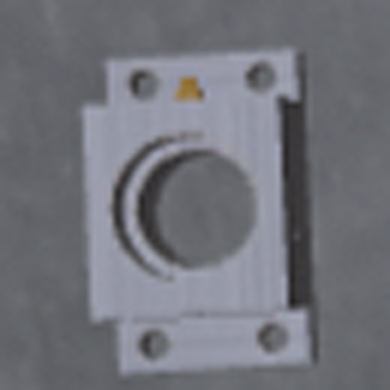

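```bash
cat > h.py <<'E'
import numpy as np,cv2
from rig import arm
def ray(n,px,cal=None):
    c=cal or arm.calibration(n);K=np.array(c["camera_matrix"]);T=np.array(c["pose"])
    d=T[:3,:3]@np.linalg.solve(K,[px[0],px[1],1.]);return T[:3,3],d
def atz(n,px,z,cal=None):
    o,d=ray(n,px,cal);return (o+d*(z-o[2])/d[2])[:3]
def proj(n,P,cal=None):
    c=cal or arm.calibration(n);K=np.array(c["camera_matrix"]);T=np.linalg.inv(np.array(c["pose"]))
    p=K@(T[:3,:3]@np.array(P)+T[:3,3]);return p[:2]/p[2]
E
python3 - <<'E'
from h import *
print("bear top",atz("top",(346.2,226.6),.039),"scene",atz("scene",(310.6,266.8),.039))
print("post top",atz("top",(264.2,195.8),.053),"scene",atz("scene",(279.7,209.4),.053))
for n,box in (("top",(230,165,70,66)),("scene",(250,200,60,50))):
    im=cv2.imread(f"pics/{n}0.png");x,y,w,h=box;g=im[y:y+h,x:x+w].max(2)
    m=(g<85).astype(np.uint8)
    cs,_=cv2.findContours(m,cv2.RETR_EXTERNAL,cv2.CHAIN_APPROX_NONE);c=max(cs,key=cv2.contourArea)
    e=cv2.fitEllipse(cv2.convexHull(c));p=(e[0][0]+x,e[0][1]+y);print(n,p,e,atz(n,p,.01 if n=="top" else .006))
# housing corners (top face right edge, feet holes)
f=lambda u,v:(310+u/5,190+v/5)
for a,b,z in (((268,105),(247,283),.04),((134,73),(107,287),.01),((230,86),(203,299),.01)):
    A,B=atz("top",f(*a),z),atz("top",f(*b),z);d=A-B;print(A,B,np.degrees(np.arctan2(d[1],d[0])),(A+B)/2)
for p in((392,170),):print(atz("top",p,.09))
s=arm.get_state();print(s["time_s"])
from scipy.spatial.transform import Rotation as R
print(R.from_quat(s["eef_rot"]).as_matrix())
E
```

```text
bear top [ 0.43079584 -0.21460393  0.039     ] scene [ 0.43196247 -0.2132893   0.039     ]
post top [ 0.4877235  -0.06726825  0.053     ] scene [ 0.48763374 -0.06791234  0.053     ]
top (263.9169616699219, 198.09349060058594) ((33.916961669921875, 33.09349060058594), (53.342254638671875, 53.61391830444336), 92.62080383300781) [ 0.4873127  -0.06716871  0.01      ]
scene (278.5576915740967, 230.45584678649902) ((28.55769157409668, 30.455846786499023), (20.23322296142578, 36.11838912963867), 91.73290252685547) [ 0.47308713 -0.07925545  0.006     ]
[ 0.45843946 -0.24690823  0.04      ] [ 0.39434566 -0.23730186  0.04      ] -8.524037401265087 [ 0.42639256 -0.24210505  0.04      ]
[ 0.47296788 -0.20301861  0.01      ] [ 0.39352746 -0.19078724  0.01      ] -8.75304188420844 [ 0.43324767 -0.19690292  0.01      ]
[ 0.46751169 -0.23892639  0.01      ] [ 0.3884079  -0.22646599  0.01      ] -8.951657048014612 [ 0.42795979 -0.23269619  0.01      ]
[ 0.52568342 -0.28832916  0.09      ]
0.15
[[ 2.30648515e-01  9.73037050e-01 -4.02553828e-04]
 [ 9.73035192e-01 -2.30648862e-01 -1.90195698e-03]
 [-1.94352319e-03  4.69845130e-05 -9.99998110e-01]]
```

>>> drive_tool --motion '[{"ax":0,"ay":0,"az":-0.04,"tx":-0.02,"ty":0.033,"tz":0,"grip":35},{"ax":0,"ay":0,"az":-0.08,"tx":-0.042,"ty":0.068,"tz":0,"grip":35},{"ax":0,"ay":0,"az":-0.08,"tx":-0.063,"ty":0.102,"tz":0,"grip":35},{"ax":0,"ay":0,"az":-0.08,"tx":-0.084,"ty":0.136,"tz":0,"grip":35},{"ax":0,"ay":0,"az":-0.08,"tx":-0.105,"ty":0.17,"tz":0,"grip":35},{"ax":0,"ay":0,"az":-0.08,"tx":-0.126,"ty":0.204,"tz":0,"grip":35},{"ax":0,"ay":0,"az":-0.08,"tx":-0.147,"ty":0.238,"tz":0,"grip":35},{"ax":0,"ay":0,"az":-0.08,"tx":-0.168,"ty":0.272,"tz":0,"grip":35},{"ax":0,"ay":0,"az":-0.08,"tx":-0.189,"ty":0.306,"tz":0,"grip":35},{"ax":0,"ay":0,"az":-0.08,"tx":-0.208,"ty":0.337,"tz":0,"grip":35}]'

```text
time_s: 0.98
tcp_pos: [0.4314, 0.3499, 0.2185]
eef_rot: [0.759, 0.651, -0.0, 0.0]
ft_force: [0.6, -0.4, -0.5]
width: 0.0801
```

>>> drive_tool --motion '[{"ax":0,"ay":0,"az":0,"tx":-0.037,"ty":0.01,"tz":0,"grip":35},{"ax":0,"ay":0,"az":0,"tx":-0.074,"ty":0.02,"tz":0,"grip":35},{"ax":0,"ay":0,"az":0,"tx":-0.111,"ty":0.03,"tz":0,"grip":35},{"ax":0,"ay":0,"az":0,"tx":-0.148,"ty":0.04,"tz":0,"grip":35},{"ax":0,"ay":0,"az":0,"tx":-0.185,"ty":0.05,"tz":0,"grip":35},{"ax":0,"ay":0,"az":0,"tx":-0.222,"ty":0.06,"tz":0,"grip":35},{"ax":0,"ay":0,"az":0,"tx":-0.259,"ty":0.07,"tz":0,"grip":35},{"ax":0,"ay":0,"az":0,"tx":-0.296,"ty":0.08,"tz":0,"grip":35},{"ax":0,"ay":0,"az":0,"tx":-0.333,"ty":0.09,"tz":0,"grip":35},{"ax":0,"ay":0,"az":0,"tx":-0.369,"ty":0.098,"tz":0,"grip":35}]'

```text
time_s: 1.82
tcp_pos: [0.4705, -0.0294, 0.2187]
eef_rot: [0.759, 0.651, 0.0, 0.0]
ft_force: [0.4, -0.3, -0.1]
width: 0.0804
```

>>> drive_tool --motion '[{"ax":0,"ay":0,"az":0,"tx":-0.036,"ty":-0.002,"tz":0,"grip":35},{"ax":0,"ay":0,"az":0,"tx":-0.072,"ty":-0.004,"tz":0,"grip":35},{"ax":0,"ay":0,"az":0,"tx":-0.108,"ty":-0.006,"tz":0,"grip":35},{"ax":0,"ay":0,"az":0,"tx":-0.144,"ty":-0.008,"tz":0,"grip":35},{"ax":0,"ay":0,"az":0,"tx":-0.175,"ty":-0.01,"tz":0,"grip":35},{"ax":0,"ay":0,"az":0,"tx":-0.189,"ty":-0.011,"tz":0.01,"grip":35},{"ax":0,"ay":0,"az":0,"tx":-0.189,"ty":-0.011,"tz":0.03,"grip":35},{"ax":0,"ay":0,"az":0,"tx":-0.189,"ty":-0.011,"tz":0.06,"grip":35},{"ax":0,"ay":0,"az":0,"tx":-0.189,"ty":-0.011,"tz":0.07,"grip":35},{"ax":0,"ay":0,"az":0,"tx":-0.189,"ty":-0.011,"tz":0.07,"grip":35}]'

```text
time_s: 2.65
tcp_pos: [0.4289, -0.2116, 0.1461]
eef_rot: [0.759, 0.651, -0.001, -0.003]
ft_force: [-0.6, 0.2, 0.5]
width: 0.0801
```

```bash
python3 - <<'E'
from h import *
import pickle
s=arm.get_state();c=arm.calibration("wrist");print(s["tcp_pos"],s["eef_rot"])
im=arm.camera("wrist");cv2.imwrite("pics/w1.png",im[:,:,::-1]);pickle.dump(c,open("w1.pkl","wb"))
print(proj("wrist",(.4312,-.2145,.039),c))
cv2.imwrite("pics/s1.png",arm.camera("scene")[:,:,::-1])
E
```

```text
[ 0.42887538 -0.21156627  0.14613188] [ 0.75910917  0.65095515 -0.00141694 -0.00294035]
[279.83775809 213.9484928 ]
```

View pics/w1.png

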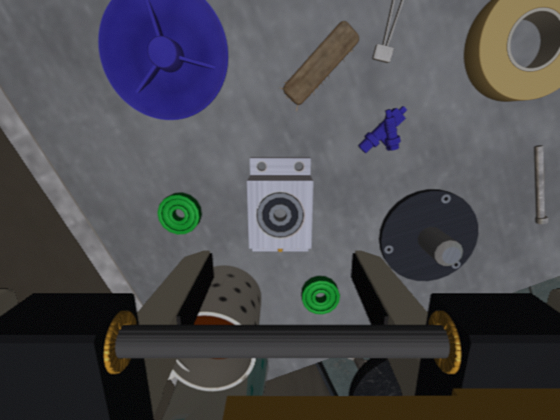

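View pics/s1.png

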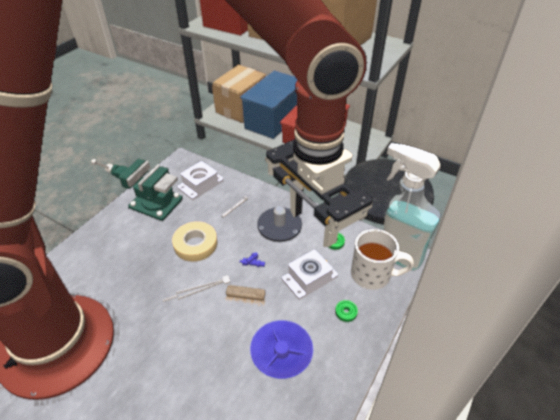

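```bash
python3 - <<'E'
from h import *
from scipy.spatial.transform import Rotation as R
s=arm.get_state();print(s["time_s"],s["tcp_pos"],s["eef_rot"],R.from_quat(s["eef_rot"]).as_matrix(),s["joint_vel"],s["q"])
E
```

```text
2.75 [ 0.4309893  -0.21243991  0.14865793] [ 7.58995472e-01  6.51095855e-01 -1.47589378e-04 -1.99053544e-04] [[ 1.52148332e-01  9.88357553e-01 -4.83245214e-04]
 [ 9.88357670e-01 -1.52148296e-01  1.09971812e-04]
 [ 3.51665348e-05 -4.94351141e-04 -9.99999877e-01]] [-0.00342563 -0.02262426  0.00594964 -0.0212996  -0.00015582  0.00118233
  0.00021321] [ 0.33186709  0.45168845  0.11386168  1.99031844 -0.07652549  0.70406281
  1.9108497 ]
```

>>> drive_tool --motion '[{"ax":0,"ay":0,"az":0,"tx":-0.002,"ty":0,"tz":0.02,"grip":35},{"ax":0,"ay":0,"az":0,"tx":-0.002,"ty":0,"tz":0.04,"grip":35},{"ax":0,"ay":0,"az":0,"tx":-0.002,"ty":0,"tz":0.06,"grip":35},{"ax":0,"ay":0,"az":0,"tx":-0.002,"ty":0,"tz":0.08,"grip":35},{"ax":0,"ay":0,"az":0,"tx":-0.002,"ty":0,"tz":0.1,"grip":35},{"ax":0,"ay":0,"az":0,"tx":-0.002,"ty":0,"tz":0.115,"grip":35},{"ax":0,"ay":0,"az":0,"tx":-0.002,"ty":0,"tz":0.128,"grip":35},{"ax":0,"ay":0,"az":0,"tx":-0.002,"ty":0,"tz":0.135,"grip":35},{"ax":0,"ay":0,"az":0,"tx":-0.002,"ty":0,"tz":0.14,"grip":35},{"ax":0,"ay":0,"az":0,"tx":-0.002,"ty":0,"tz":0.14,"grip":35}]'

```text
time_s: 3.58
tcp_pos: [0.4311, -0.2145, 0.0087]
eef_rot: [0.759, 0.651, 0.0, 0.0]
ft_force: [-0.6, -0.2, -0.7]
width: 0.0801
```

>>> drive_tool --motion '[{"ax":0,"ay":0,"az":0,"tx":0,"ty":0,"tz":0,"grip":60},{"ax":0,"ay":0,"az":0,"tx":0,"ty":0,"tz":0,"grip":75},{"ax":0,"ay":0,"az":0,"tx":0,"ty":0,"tz":0,"grip":85},{"ax":0,"ay":0,"az":0,"tx":0,"ty":0,"tz":0,"grip":95},{"ax":0,"ay":0,"az":0,"tx":0,"ty":0,"tz":0,"grip":110},{"ax":0,"ay":0,"az":0,"tx":0,"ty":0,"tz":0,"grip":140},{"ax":0,"ay":0,"az":0,"tx":0,"ty":0,"tz":0,"grip":200},{"ax":0,"ay":0,"az":0,"tx":0,"ty":0,"tz":0,"grip":255},{"ax":0,"ay":0,"az":0,"tx":0,"ty":0,"tz":0,"grip":255},{"ax":0,"ay":0,"az":0,"tx":0,"ty":0,"tz":0,"grip":255}]'

```text
time_s: 4.42
tcp_pos: [0.431, -0.2141, 0.0092]
eef_rot: [0.759, 0.651, 0.0, 0.0]
ft_force: [-0.3, 0.8, 5.1]
width: 0.058
```

>>> drive_tool --motion '[{"ax":0,"ay":0,"az":0,"tx":0,"ty":0,"tz":-0.003,"grip":255},{"ax":0,"ay":0,"az":0,"tx":0,"ty":0,"tz":-0.01,"grip":255},{"ax":0,"ay":0,"az":0,"tx":0,"ty":0,"tz":-0.02,"grip":255},{"ax":0,"ay":0,"az":0,"tx":0,"ty":0,"tz":-0.035,"grip":255},{"ax":0,"ay":0,"az":0,"tx":0,"ty":0,"tz":-0.05,"grip":255},{"ax":0,"ay":0,"az":0,"tx":0,"ty":0,"tz":-0.065,"grip":255},{"ax":0,"ay":0,"az":0,"tx":0,"ty":0,"tz":-0.08,"grip":255},{"ax":0,"ay":0,"az":0,"tx":0,"ty":0,"tz":-0.092,"grip":255},{"ax":0,"ay":0,"az":0,"tx":0,"ty":0,"tz":-0.098,"grip":255},{"ax":0,"ay":0,"az":0,"tx":0,"ty":0,"tz":-0.1,"grip":255}]'

```text
time_s: 5.25
tcp_pos: [0.4309, -0.2148, 0.11]
eef_rot: [0.759, 0.651, 0.0, 0.001]
ft_force: [-0.0, 0.3, -3.9]
width: 0.0575
```

```bash
python3 - <<'E'
from h import *
cv2.imwrite("pics/s2.png",arm.camera("scene")[:,:,::-1])
c=arm.calibration("wrist");cv2.imwrite("pics/w2.png",arm.camera("wrist")[:,:,::-1])
s=arm.get_state();t=s["tcp_pos"];print(t,s["eef_rot"],s["ft_force"],s["width"])
print(c["pose"])
for z in(.02,.03,.04):print(z,proj("wrist",(t[0],t[1],t[2]-.0087+z),c))
E
```

```text
[ 0.43039519 -0.21436458  0.10884484] [ 7.59012835e-01  6.51075658e-01 -4.65658387e-05  5.15797720e-05] [-0.49099911 -0.12625119 -4.04598607] 0.0580032452433255
[[ 0.15163212  0.9444265   0.29166124  0.35025594]
 [ 0.98843588 -0.14443713 -0.04617814 -0.20268765]
 [-0.00148514  0.29529052 -0.95540635  0.27575341]
 [ 0.          0.          0.          1.        ]]
0.02 [283.48527534 270.87599442]
0.03 [283.54654593 279.94575362]
0.04 [283.61544495 290.144734  ]
```

View pics/w2.png

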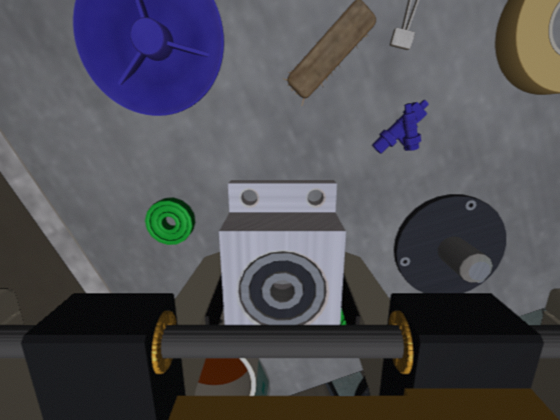

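View pics/s2.png

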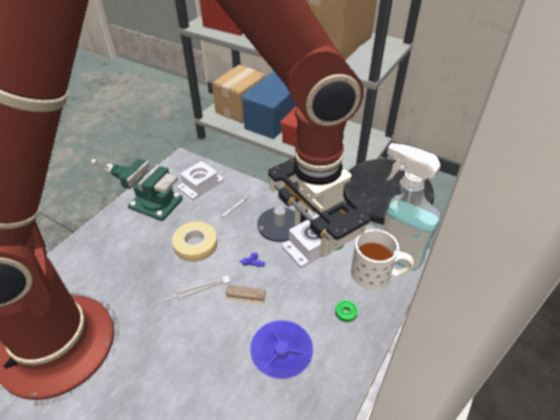

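>>> drive_tool --motion '[{"ax":0,"ay":0,"az":0,"tx":0.008,"ty":0.002,"tz":0,"grip":255},{"ax":0,"ay":0,"az":0,"tx":0.025,"ty":0.006,"tz":0,"grip":255},{"ax":0,"ay":0,"az":0,"tx":0.047,"ty":0.0105,"tz":0,"grip":255},{"ax":0,"ay":0,"az":0,"tx":0.07,"ty":0.0155,"tz":0,"grip":255},{"ax":0,"ay":0,"az":0,"tx":0.093,"ty":0.0205,"tz":0,"grip":255},{"ax":0,"ay":0,"az":0,"tx":0.115,"ty":0.0255,"tz":0,"grip":255},{"ax":0,"ay":0,"az":0,"tx":0.134,"ty":0.03,"tz":0,"grip":255},{"ax":0,"ay":0,"az":0,"tx":0.147,"ty":0.0325,"tz":0,"grip":255},{"ax":0,"ay":0,"az":0,"tx":0.1542,"ty":0.0342,"tz":0,"grip":255},{"ax":0,"ay":0,"az":0,"tx":0.1542,"ty":0.0342,"tz":0,"grip":255}]'

```text
time_s: 6.18
tcp_pos: [0.4881, -0.0644, 0.1079]
eef_rot: [0.758, 0.653, -0.0, -0.001]
ft_force: [0.1, -0.3, -3.0]
width: 0.0577
```

```bash
python3 - <<'E'
from h import *
cv2.imwrite("pics/s3.png",arm.camera("scene")[:,:,::-1])
c=arm.calibration("wrist");cv2.imwrite("pics/w3.png",arm.camera("wrist")[:,:,::-1])
s=arm.get_state();t=s["tcp_pos"];print(t,s["eef_rot"],s["ft_force"],s["width"])
print(proj("scene",(t[0],t[1],t[2]+.03)))
E
```

```text
[ 0.48726057 -0.06767613  0.10816992] [ 7.59039180e-01  6.51044384e-01 -8.14683157e-04 -2.63881043e-04] [-0.98197678  0.16030233 -4.24387048] 0.05805480636886404
[279.29355524 179.47754073]
```

View pics/w3.png

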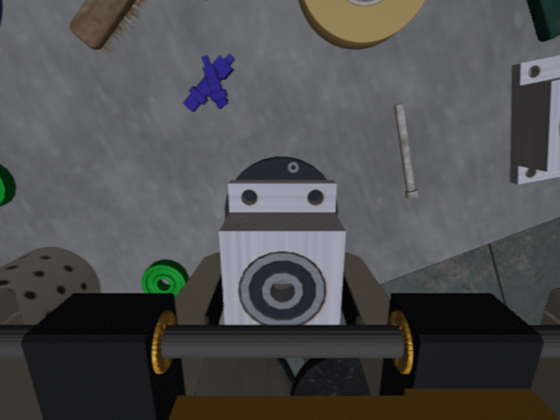

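View pics/s3.png

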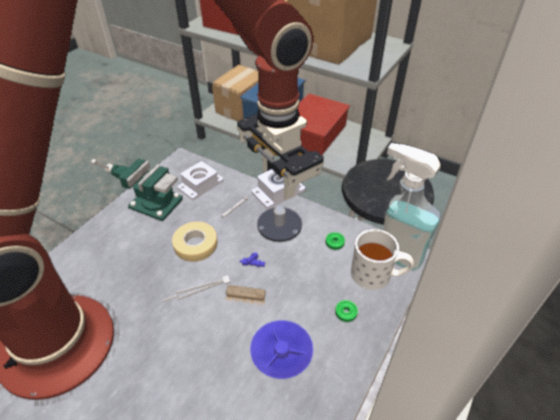

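>>> drive_tool --motion '[{"ax":0,"ay":0,"az":0,"tx":0.0005,"ty":0.0005,"tz":0.004,"grip":255},{"ax":0,"ay":0,"az":0,"tx":0.0005,"ty":0.0005,"tz":0.012,"grip":255},{"ax":0,"ay":0,"az":0,"tx":0.0005,"ty":0.0005,"tz":0.022,"grip":255},{"ax":0,"ay":0,"az":0,"tx":0.0005,"ty":0.0005,"tz":0.032,"grip":255},{"ax":0,"ay":0,"az":0,"tx":0.0005,"ty":0.0005,"tz":0.04,"grip":255},{"ax":0,"ay":0,"az":0,"tx":0.0005,"ty":0.0005,"tz":0.047,"grip":255},{"ax":0,"ay":0,"az":0,"tx":0.0005,"ty":0.0005,"tz":0.053,"grip":255},{"ax":0,"ay":0,"az":0,"tx":0.0005,"ty":0.0005,"tz":0.057,"grip":255},{"ax":0,"ay":0,"az":0,"tx":0.0005,"ty":0.0005,"tz":0.06,"grip":255},{"ax":0,"ay":0,"az":0,"tx":0.0005,"ty":0.0005,"tz":0.06,"grip":255}]'

```text
time_s: 7.12
tcp_pos: [0.4882, -0.0668, 0.0481]
eef_rot: [0.759, 0.651, -0.0, -0.0]
ft_force: [-0.7, 0.2, -3.6]
width: 0.0579
```

```bash
python3 - <<'E'
from h import *
im=arm.camera("scene")[:,:,::-1];cv2.imwrite("pics/s4.png",cv2.resize(im[140:260,210:350],None,fx=5,fy=5,interpolation=cv2.INTER_CUBIC))
s=arm.get_state();print(s["tcp_pos"],s["eef_rot"],s["ft_force"],s["width"],s["time_s"])
E
```

```text
[ 0.48844415 -0.06677012  0.04850567] [ 7.58978146e-01  6.51116084e-01 -1.18194880e-04 -7.26516692e-05] [-0.05625923  0.10826488 -4.04862465] 0.05778656328594724 7.1667
```

View pics/s4.png

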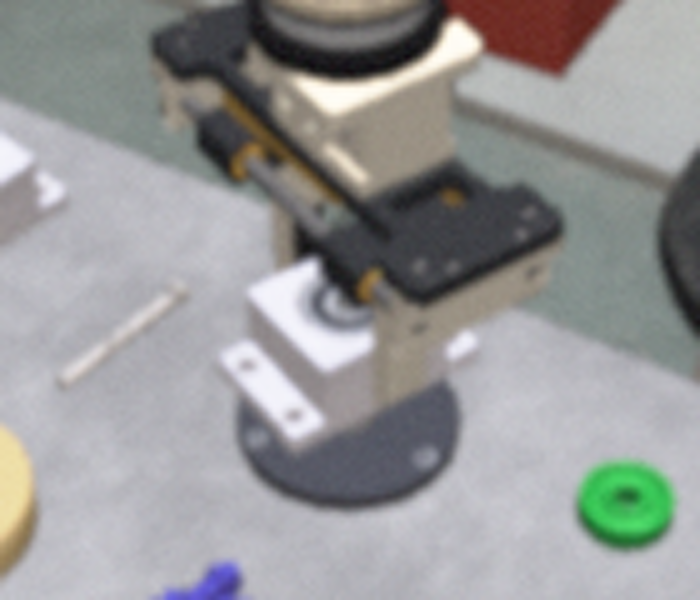

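>>> drive_tool --motion '[{"ax":0,"ay":0,"az":0,"tx":0,"ty":-0.0005,"tz":0.003,"grip":255},{"ax":0,"ay":0,"az":0,"tx":0,"ty":-0.0005,"tz":0.006,"grip":255},{"ax":0,"ay":0,"az":0,"tx":0,"ty":-0.0005,"tz":0.009,"grip":255},{"ax":0,"ay":0,"az":0,"tx":0,"ty":-0.0005,"tz":0.011,"grip":255},{"ax":0,"ay":0,"az":0,"tx":0,"ty":-0.0005,"tz":0.013,"grip":255},{"ax":0,"ay":0,"az":0,"tx":0,"ty":-0.0005,"tz":0.015,"grip":255},{"ax":0,"ay":0,"az":0,"tx":0,"ty":-0.0005,"tz":0.017,"grip":255},{"ax":0,"ay":0,"az":0,"tx":0,"ty":-0.0005,"tz":0.019,"grip":255},{"ax":0,"ay":0,"az":0,"tx":0,"ty":-0.0005,"tz":0.02,"grip":255},{"ax":0,"ay":0,"az":0,"tx":0,"ty":-0.0005,"tz":0.02,"grip":255}]'

```text
time_s: 8.0
tcp_pos: [0.4878, -0.0667, 0.0284]
eef_rot: [0.759, 0.651, -0.0, -0.0]
ft_force: [0.1, 0.7, -3.0]
width: 0.0579
```

```bash
python3 - <<'E'
from h import *
cv2.imwrite("pics/w5.png",arm.camera("wrist")[:,:,::-1])
s=arm.get_state();print(s["tcp_pos"],s["eef_rot"],s["ft_force"],s["width"],s["time_s"])
E
```

```text
[ 0.48792565 -0.066701    0.02855062] [ 7.59006112e-01  6.51083489e-01 -9.08676017e-05 -7.00232800e-05] [-0.19397716  0.7684749  -2.95174971] 0.05792507025652246 8.05
```

View pics/w5.png

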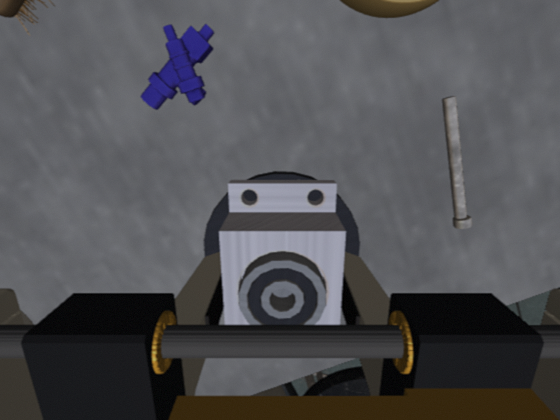

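>>> drive_tool --motion '[{"ax":0,"ay":0,"az":0,"tx":0,"ty":0,"tz":0.0015,"grip":255},{"ax":0,"ay":0,"az":0,"tx":0,"ty":0,"tz":0.003,"grip":255},{"ax":0,"ay":0,"az":0,"tx":0,"ty":0,"tz":0.0045,"grip":255},{"ax":0,"ay":0,"az":0,"tx":0,"ty":0,"tz":0.006,"grip":255},{"ax":0,"ay":0,"az":0,"tx":0,"ty":0,"tz":0.007,"grip":255},{"ax":0,"ay":0,"az":0,"tx":0,"ty":0,"tz":0.0078,"grip":255},{"ax":0,"ay":0,"az":0,"tx":0,"ty":0,"tz":0.0085,"grip":255},{"ax":0,"ay":0,"az":0,"tx":0,"ty":0,"tz":0.009,"grip":255},{"ax":0,"ay":0,"az":0,"tx":0,"ty":0,"tz":0.009,"grip":255},{"ax":0,"ay":0,"az":0,"tx":0,"ty":0,"tz":0.009,"grip":255}]'

```text
time_s: 8.88
tcp_pos: [0.488, -0.0667, 0.0196]
eef_rot: [0.759, 0.651, -0.0, 0.0]
ft_force: [-0.1, -0.2, -3.0]
width: 0.0579
```

Not yet seated (weight still carried); go on in 0.2 mm steps.

>>> drive_tool --motion '[{"ax":0,"ay":0,"az":0,"tx":0,"ty":0,"tz":0.0002,"grip":255},{"ax":0,"ay":0,"az":0,"tx":0,"ty":0,"tz":0.0004,"grip":255},{"ax":0,"ay":0,"az":0,"tx":0,"ty":0,"tz":0.0006,"grip":255},{"ax":0,"ay":0,"az":0,"tx":0,"ty":0,"tz":0.0008,"grip":255},{"ax":0,"ay":0,"az":0,"tx":0,"ty":0,"tz":0.001,"grip":255},{"ax":0,"ay":0,"az":0,"tx":0,"ty":0,"tz":0.001,"grip":255},{"ax":0,"ay":0,"az":0,"tx":0,"ty":0,"tz":0.001,"grip":255},{"ax":0,"ay":0,"az":0,"tx":0,"ty":0,"tz":0.001,"grip":255},{"ax":0,"ay":0,"az":0,"tx":0,"ty":0,"tz":0.001,"grip":255},{"ax":0,"ay":0,"az":0,"tx":0,"ty":0,"tz":0.001,"grip":255}]'

```text
time_s: 9.72
tcp_pos: [0.488, -0.0667, 0.0192]
eef_rot: [0.759, 0.651, 0.0, 0.0]
ft_force: [-2.2, -0.8, 5.6]
width: 0.058
```

>>> drive_tool --motion '[{"ax":0,"ay":0,"az":0,"tx":0,"ty":0,"tz":-0.0004,"grip":255},{"ax":0,"ay":0,"az":0,"tx":0,"ty":0,"tz":-0.0004,"grip":110},{"ax":0,"ay":0,"az":0,"tx":0,"ty":0,"tz":-0.0004,"grip":100},{"ax":0,"ay":0,"az":0,"tx":0,"ty":0,"tz":-0.0004,"grip":90},{"ax":0,"ay":0,"az":0,"tx":0,"ty":0,"tz":-0.0004,"grip":80},{"ax":0,"ay":0,"az":0,"tx":0,"ty":0,"tz":-0.0004,"grip":65},{"ax":0,"ay":0,"az":0,"tx":0,"ty":0,"tz":-0.0004,"grip":50},{"ax":0,"ay":0,"az":0,"tx":0,"ty":0,"tz":-0.0004,"grip":35},{"ax":0,"ay":0,"az":0,"tx":0,"ty":0,"tz":-0.0004,"grip":35},{"ax":0,"ay":0,"az":0,"tx":0,"ty":0,"tz":-0.0004,"grip":35}]'

```text
time_s: 10.55
tcp_pos: [0.488, -0.0667, 0.019]
eef_rot: [0.759, 0.651, -0.0, -0.0]
ft_force: [0.6, -0.1, 0.7]
width: 0.08
```

```bash
python3 - <<'E'
from h import *
cv2.imwrite("pics/w6.png",arm.camera("wrist")[:,:,::-1])
s=arm.get_state();print(s["tcp_pos"],s["eef_rot"],s["ft_force"],s["width"],s["time_s"])
E
```

```text
[ 0.48801065 -0.06672949  0.01902001] [ 7.58999380e-01  6.51091345e-01 -1.87699086e-05  3.08028545e-05] [0.2908309  0.31794093 0.43649472] 0.07983799568974999 10.6
```

View pics/w6.png

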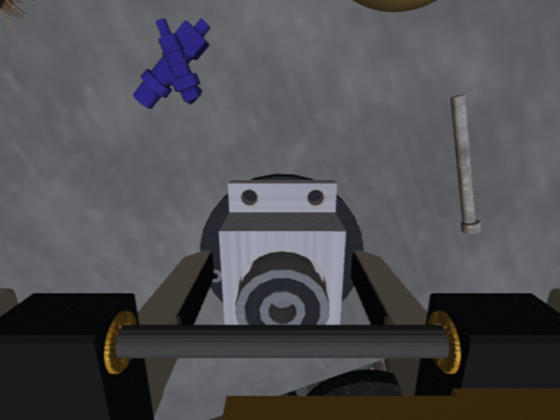

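The jaws are open and clear of both flanks. The bearing stands level above the housing at about (283, 308). Next I retreat straight up, then back to the far side.

>>> drive_tool --motion '[{"ax":0,"ay":0,"az":0,"tx":0,"ty":0,"tz":-0.005,"grip":35},{"ax":0,"ay":0,"az":0,"tx":0,"ty":0,"tz":-0.015,"grip":35},{"ax":0,"ay":0,"az":0,"tx":0,"ty":0,"tz":-0.03,"grip":35},{"ax":0,"ay":0,"az":0,"tx":0,"ty":0,"tz":-0.05,"grip":35},{"ax":0,"ay":0,"az":0,"tx":0,"ty":0,"tz":-0.075,"grip":35},{"ax":0,"ay":0,"az":0,"tx":0,"ty":0,"tz":-0.1,"grip":35},{"ax":0,"ay":0,"az":0,"tx":0,"ty":0,"tz":-0.125,"grip":35},{"ax":0,"ay":0,"az":0,"tx":0,"ty":0,"tz":-0.15,"grip":35},{"ax":0,"ay":0,"az":0,"tx":0,"ty":0,"tz":-0.17,"grip":35},{"ax":0,"ay":0,"az":0,"tx":0,"ty":0,"tz":-0.18,"grip":35}]'

```text
time_s: 11.43
tcp_pos: [0.4891, -0.067, 0.2028]
eef_rot: [0.759, 0.651, 0.002, 0.002]
ft_force: [0.1, -0.3, -0.7]
width: 0.0803
```

>>> drive_tool --motion '[{"ax":0,"ay":0,"az":0,"tx":0.02,"ty":0,"tz":0,"grip":35},{"ax":0,"ay":0,"az":0,"tx":0.05,"ty":0,"tz":0,"grip":35},{"ax":0,"ay":0,"az":0,"tx":0.08,"ty":0,"tz":0,"grip":35},{"ax":0,"ay":0,"az":0,"tx":0.11,"ty":0,"tz":0,"grip":35},{"ax":0,"ay":0,"az":0,"tx":0.14,"ty":0,"tz":0,"grip":35},{"ax":0,"ay":0,"az":0,"tx":0.17,"ty":0,"tz":0,"grip":35},{"ax":0,"ay":0,"az":0,"tx":0.2,"ty":0,"tz":0,"grip":35},{"ax":0,"ay":0,"az":0,"tx":0.22,"ty":0,"tz":0,"grip":35},{"ax":0,"ay":0,"az":0,"tx":0.23,"ty":0,"tz":0,"grip":35},{"ax":0,"ay":0,"az":0,"tx":0.23,"ty":0,"tz":0,"grip":35}]'

```text
time_s: 12.27
tcp_pos: [0.5227, 0.1634, 0.1995]
eef_rot: [0.758, 0.653, 0.001, -0.0]
ft_force: [0.4, 0.5, -0.4]
width: 0.0799
```

```bash
python3 - <<'E'
from h import *
s=arm.camera("scene")[:,:,::-1];t=arm.camera("top")[:,:,::-1]
cv2.imwrite("pics/s7.png",s)
f=lambda im,x,y:cv2.resize(im[y:y+80,x:x+80],None,fx=5,fy=5,interpolation=cv2.INTER_CUBIC)
cv2.imwrite("pics/c7.png",np.hstack([f(s,240,165),f(t,225,155)]))
for n in("scene","top"):print(n,proj(n,(.4877,-.0672,.066)),proj(n,(.4877,-.0672,.05)))
E
```

```text
scene [279.46378178 204.89121181] [279.50005014 210.20120959]
top [264.23612667 195.14913296] [264.14499641 195.96450752]
```

View pics/c7.png

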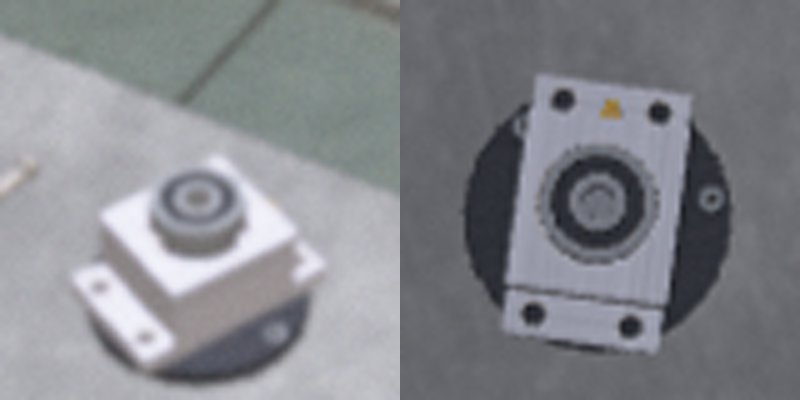

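View pics/s7.png

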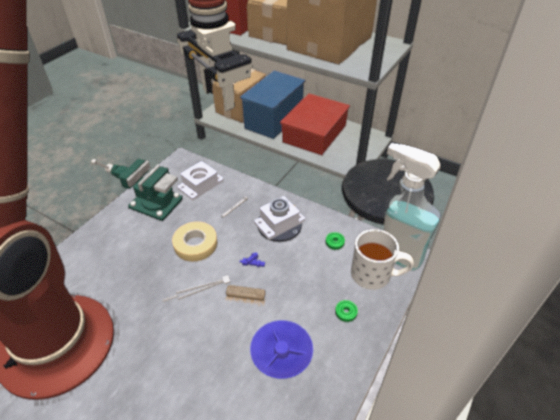

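The housing sits flat on the foot. The bearing is level on the post, at (264.6, 195) in the top view against a predicted (264.2, 195.1). The empty housing is unmoved.

```bash
python3 -c "
from rig import arm
print(arm.job_done())"
```

```text
the job is handed in; nothing more can be done
None
```

The housing with the bearing is on the knock-out stand, right way up and flat on the foot, with its bearing pushed out and lying level on top of the post. I gripped it across its 58 mm sides, lowered it over the post until the force showed it seated, released it and backed the arm away. The job was handed in at about 12 s of the 48 s allowed.

- **Bearing:** in the last top and scene pictures it lies clear above the housing, within about 1 mm of the post's axis.
- **Seating:** the wrist force went from -3.0 N to +5.6 N as the housing met the foot. The final tool height was also right for a 10 mm foot.
- **Empty housing:** it looks unmoved in the last scene picture. Nothing else was touched.
- **Limits of the checks:** none of these checks failed or disagreed. The job was handed in without a verdict being reported.

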